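# Pass a cell carrier under the height gauge

## Robot

A 6-joint arm with a two-finger parallel gripper is mounted at the origin on the work surface. World frame = base frame: x ahead of the robot, y to its left, z up, the work surface at z = 0. Lengths are in m, angles in degrees, forces in N, time in s.
With the tool pointing down it reaches from about 0.375 to 0.9 m from the base axis. Payload 3.1 kg.
Tool frame: the origin (TCP) lies on the centre line of the jaws, within the pads' length; the fingertips stand 14 mm ahead of it and the grasp point (between the pads) lies 5 mm behind it; z points along the fingers, y is the line along which they close (so a half turn about z gives the same grasp; the last joint's range is limited). The gripper opens to 85 mm and grips with 20 to 120 N. Pads are 22 mm wide; open, the fingers measure 114 mm over their backs; the gripper's body (76 mm by 85 mm) begins 54 mm behind the grasp point. The pads swing forward as they close: fully open they stand 13 mm farther back than shut.
Start: joints at [-73.654, 30.224, 82.088, -0, 67.689, -10.227], TCP at [0.28, -0.559, 0.245] pointing down, gripper open.
Joint ranges: [-176.69, 176.69], [-43.24, 126.21], [12.49, 139.97], [-82, 262], [0, 151.66], [-163.58, 163.58]. Speed limits (degrees/s): [159.86, 159.86, 180, 180, 180, 180].

## Interface

Orientations are given as [roll, pitch, yaw] about the fixed x, y, z axes, in that order (R = Rz(yaw) Ry(pitch) Rx(roll)).
In Python, from cell import manip gives the robot as it stands. The module is installed in compiled form; this text tells all that it offers.
- The arm moves only by the tool apply_moves, never from a script. Its argument "motion" is text: rows parted by semicolons, each of 7 numbers parted by spaces: the shift along the tool's x, y, z in cm, then the turn, a rotation vector about the tool's x, y, z in degrees, then the finger opening in cm, from 0 to 8.54. In form: dx dy dz ax ay az grip; .... A call has 1 to 12 rows; each row shifts and turns the commanded pose from where the row before left it, along the tool's axes as they then stand; what a row does not reach is not made up. A row lasts 1/10 s, in which the tool goes at most 50 mm and 8.59 degrees, less where a joint would pass 70% of its speed; a pose out of reach is approached as far as the arm can. A call is refused whole if a number of a shift passes 5 or a number of a turn 8.59, either way. A call with a gripper value outside its range is refused whole. The fingers move at their own pace and stop on an object; "force" is the grip in N (left out, the last holds). Time passes only in rows, so rows that do not move let the fingers close. It gives the time, the measured TCP pose, the force, the opening and the grip force at its end, in the units of the state.
- manip.sense(): the state, without advancing time (a new reading comes with each control period).
- manip.grab_frame(name): name is "scene" or "side" or "wrist"; returns the picture (384x512x3 uint8, red, green, blue); there is no depth.
- manip.camera_model(name): a dict with "mtx" (3x3 intrinsics, pixels), "origin" and "orientation" of the camera in the world. Camera axes: x right, y up, looking along -z (the intrinsics and any distortion apply to the point x, -y, -z); pixel columns grow to the right and rows downward; lengths in m; the calibration is good to about 2 mm. A picture is of the moment at which its call begins: read the wrist's pose just before it. camera_model takes no time and is no camera call; for the wrist camera it gives the pose at the moment of the call.
- manip.hand_in(): hands the job in; it is judged then, once.
The state is a dict: "time_s": time; "joints": joint angles; "qd": joint speeds; "effort": joint torques, N m; "ee_pos": TCP position; "tcp_rot": TCP orientation; "contact_force": force on the tool from outside, world axes, zero at the start; "ft_torque": the same for the moment, N m; "gripper_width": finger opening in m; "grip_force": force on a finger pad.
Only numpy, scipy, OpenCV 4.12 (cv2) and the standard library are available. Lean on these libraries where they do the work, as an engineer would, in place of code of your own. Each camera call takes 0.05 s, during which the arm holds its last target. There are 200 camera calls.

## Task

First press the black plunger on the aluminium cell carrier fully home. Then stand the carrier upright in the open lane of the height gauge, in front of its bridge bar, let go, and slide it along the lane under the bar until all of it is beyond the bar, still standing in the lane with the plunger home. Do not strike or force the bar, do not tip the carrier over, and leave the beaker, bottle and screwdriver alone.

Things in the scene. Friction and masses are not known exactly. Their poses are not given: they have to be found in the camera images.
- carrier: Loose aluminium block, 50 x 50 mm and 38 mm tall, 0.23 to 0.38 kg, with a black plunger in the middle of its top. Origin: centre of its underside; z up, x and y square to its side faces. It stands upright on the bench to the left or the right of the gauge, at any yaw. Any of its four sides may lead into the lane.
- plunger (a joint): How far the carrier's plunger stands proud, in m: 0 = fully home, up to 0.020; it starts at 0.010 to 0.018. It moves along the carrier's z, needs about 6 N to push, stays where it is left and stops hard at 0.
- plunger_top (a point): Centre of the plunger's flat round top (26 mm across, head 8 mm thick on a 16 mm stem). 60 mm above the carrier's underside when home, more by the joint's value when proud. Only with the plunger home does the carrier clear the bar.
- gauge: Fixed height gauge: aluminium base plate, 8 mm thick, 130 mm wide, with a lane along its x. Origin: on the bench at the lane's middle, straight below the bridge bar; z up; x along the lane, away from the robot. Plate from x = -165 to +105 mm. Guide fences, 12 mm tall above the plate, 10 mm thick, run its full length, 62 mm apart (y = -31 to +31 mm).
- lane_front (a point): Point on the lane floor (8 mm above the bench) 80 mm before the bar's middle, on the lane's centre line: a good place to stand the carrier. The near end of the lane is open.
- lane_beyond (a point): Point on the lane floor 39 mm beyond the bar's middle, on the centre line. The carrier is wholly beyond the bar when its centre is 29 mm or more past the bar's middle. A 12 mm tall lip closes the lane 95 mm past the bar; the carrier need not reach it.
- bar: The gauge's fixed bridge bar: dark steel, 8 mm thick along the lane, 126 mm across it, 36 mm tall. Origin: centre of its underside, 72 mm above the bench, 64 mm above the lane floor; axes as the gauge's. Stands on two steel posts (14 mm along the lane, 86 mm apart inside, 108 mm tall). Fingers pushing the carrier out beyond the bar must reach under it, leaning, from the near side.
- beaker: Bystander: loose open glass beaker, 70 mm across, 90 mm tall, origin centre of its underside. On the other side of the gauge from the carrier.
- bottle: Bystander: loose white bottle, 56 mm across, 150 mm tall, origin centre of its underside.
- screwdriver: Bystander: loose screwdriver 200 mm long, 26 mm thick at the grey handle, lying on the bench along its x (tip to +x); origin on the bench under its middle.
There are look-alikes about, which are no part of the job. Of the things shaped like the carrier, the aluminium one is meant.

How it is judged (in metres and radians):
On the way, in this order (a step that is already met when the one before it is completed fails the run):
1. the plunger is pressed home (less than 3 mm proud) (value of joint plunger below 0.003 m), for 0.1 s.
2. the carrier stands in the lane in front of the bar, let go (z of carrier in the frame of gauge between 0.005 and 0.011 m and y of carrier in the frame of gauge between -0.01 and 0.01 m and angle between carrier's own z axis and vertical below 0.06 rad and x of carrier in the frame of gauge between -0.165 and -0.029 m and contact force between carrier and the fingers below 0.3 N), for 0.2 s.
3. the carrier is under the bar, standing on the lane floor (z of carrier in the frame of gauge between 0.005 and 0.011 m and y of carrier in the frame of gauge between -0.01 and 0.01 m and angle between carrier's own z axis and vertical below 0.06 rad and x of carrier in the frame of gauge between -0.018 and 0.018 m), for 0.02 s.
At the end, for the whole second after the job is handed in: The carrier stands at rest on the lane floor (height within 3 mm, tilt under 0.06 rad, within 10 mm of the lane's centre line), wholly beyond the bar (its centre at least 29 mm and less than 80 mm past the bar's middle), plunger less than 3 mm proud (z of carrier in the frame of gauge between 0.005 and 0.011 m and y of carrier in the frame of gauge between -0.01 and 0.01 m and angle between carrier's own z axis and vertical below 0.06 rad and x of carrier in the frame of gauge between 0.029 and 0.08 m and value of joint plunger below 0.003 m and linear speed of carrier below 0.01 m/s); the robot touches nothing.
It fails at once if the bar is struck or forced (over 15 N) by the carrier or the robot (contact force between bar and anything else above 15 N).
It fails at once if the carrier is tipped over (more than 0.6 rad) (angle between carrier's own z axis and vertical above 0.6 rad).
It fails at once if the beaker is disturbed (moved more than 20 mm) (distance of beaker from where it was at the start of the episode above 0.02 m).
It fails at once if the bottle is disturbed (moved more than 20 mm) (distance of bottle from where it was at the start of the episode above 0.02 m).
It fails at once if the screwdriver is disturbed (moved more than 20 mm) (distance of screwdriver from where it was at the start of the episode above 0.02 m).
It also fails if it takes over 64 s, if anything falls off the work surface, if the arm or the gripper's body presses on something with over 40 N, if the wrist force passes 120 N, or if a joint passes its speed limit or range.

## Working session

There is one attempt and no reset: what is moved stays moved. The work goes in short steps, Python scripts to look and compute and a tool call to move; the robot and the scene stay as the last step left them, time stands still between calls to the robot, and variables do not carry over. Pictures are saved under pics/ and viewed, at most 10 in all, crops included, and the job is handed in when it is done.

Besides the shell and the picture viewer there is one more tool, called by a JSON object that holds its "api" and its "payload". apply_moves: Moves the arm, as the interface text tells. Its arguments: {"type":"object","properties":{"motion":{"type":"string"},"force":{"type":"number"}},"required":["motion"]}

```bash
mkdir -p pics
cat > h.py <<'E'
import numpy as np, cv2
from cell import manip
from scipy.spatial.transform import Rotation as R
def cam(n):
    c=manip.camera_model(n); o=np.array(c["orientation"],float)
    M=o if o.shape==(3,3) else R.from_euler('xyz',o,degrees=True).as_matrix()
    return np.array(c["mtx"]),np.array(c["origin"]),M,c
def px2z(n,u,v,z,C=None):
    K,o,M,_=C or cam(n); d=np.linalg.inv(K)@[u,v,1]; d=M@(d*[1,-1,-1]); return o+d*(z-o[2])/d[2]
def proj(n,p,C=None):
    K,o,M,_=C or cam(n); q=(M.T@(np.array(p)-o))*[1,-1,-1]; q=K@q; return q[:2]/q[2]
E
python3 - <<'E'
from h import *
print(manip.sense())
for n in("scene","side","wrist"):
    print(n,cam(n)[3]); cv2.imwrite(f"pics/{n}0.png",manip.grab_frame(n)[:,:,::-1])
a=cv2.imread("pics/scene0.png");b=cv2.imread("pics/side0.png")
cv2.imwrite("pics/s0b.png",cv2.resize(a,(800,600)));cv2.imwrite("pics/d0b.png",cv2.resize(b,(800,600)))
E
```

```text
{'time_s': 0.0, 'joints': array([-7.36552749e+01,  3.02796505e+01,  8.21566292e+01, -2.19707805e-04,
        6.76907097e+01, -1.02278425e+01]), 'qd': array([ 0.00416544, -0.00394552, -0.03001201,  0.01686748,  0.04742916,
       -0.04959868]), 'effort': array([ 7.87506106e-04, -4.42337251e+01, -1.78028387e+01, -1.66555537e-04,
        8.48450029e-03, -5.09060399e-06]), 'ee_pos': array([ 0.2794033 , -0.5582929 ,  0.24432491]), 'tcp_rot': array([-1.79874992e+02, -2.23487582e-02,  2.65726269e+01]), 'contact_force': array([0.23869666, 1.1904644 , 0.73934002]), 'ft_torque': array([-0.03666757, -0.00866343,  0.02097376]), 'grip_force': 0.0, 'gripper_width': 0.08559362823994136}
scene {'mtx': array([[442.57368488,   0.        , 254.16276042],
       [  0.        , 442.57368488, 188.92706185],
       [  0.        ,   0.        ,   1.        ]]), 'origin': array([1.14359871, 0.80882245, 0.94997914]), 'orientation': array([ 4.85532348e+01, -1.33662194e-01,  1.43469502e+02])}
side {'mtx': array([[370.29756126,   0.        , 257.11988597],
       [  0.        , 370.29756126, 192.11865162],
       [  0.        ,   0.        ,   1.        ]]), 'origin': array([0.20004961, 0.78185821, 0.79171334]), 'orientation': array([  50.19549044,   -0.8862523 , -154.24882559])}
wrist {'mtx': array([[312.28702093,   0.        , 259.37516132],
       [  0.        , 312.28702093, 189.8792691 ],
       [  0.        ,   0.        ,   1.        ]]), 'origin': array([ 0.33857556, -0.52973081,  0.3720765 ]), 'orientation': array([-15.26700235,   0.11841288, -63.46615589])}
```

View pics/s0b.png

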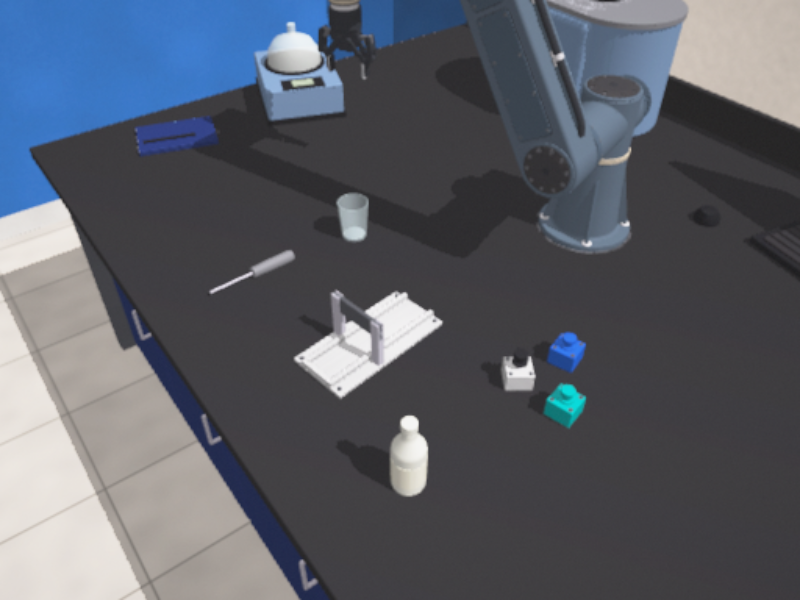

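View pics/d0b.png

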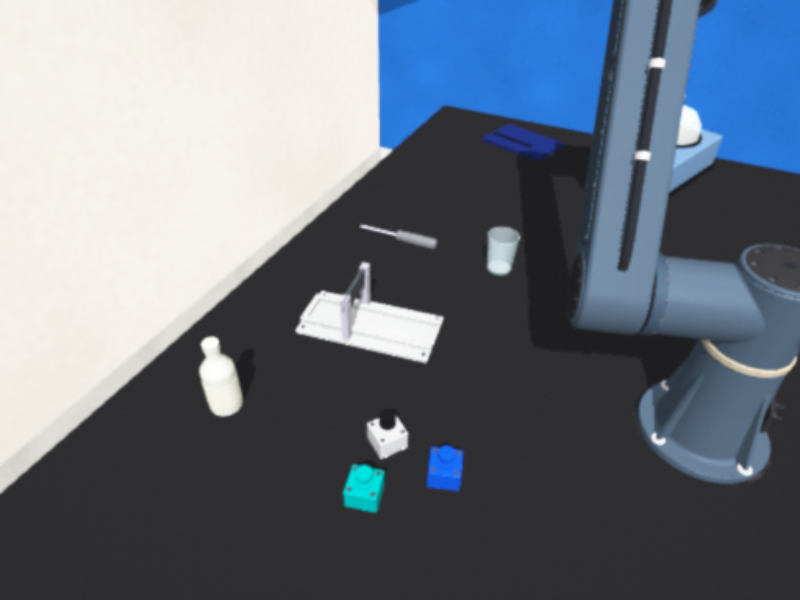

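The 800-px scene view shows three carrier-shaped things: aluminium with black plunger (518,372), blue (566,352) and teal (565,404). I choose the aluminium one. The gauge is at (370,340), with its near end at upper right. Next are the close crops.

Run:
```python
import cv2
a=cv2.imread("pics/scene0.png")[178:278,182:382];b=cv2.imread("pics/side0.png")[165:300,185:305]
cv2.imwrite("pics/c1.png",cv2.resize(a,None,fx=4,fy=4,interpolation=cv2.INTER_CUBIC))
cv2.imwrite("pics/c2.png",cv2.resize(b,None,fx=4,fy=4,interpolation=cv2.INTER_CUBIC))
```

```text
(no output)
```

View pics/c1.png

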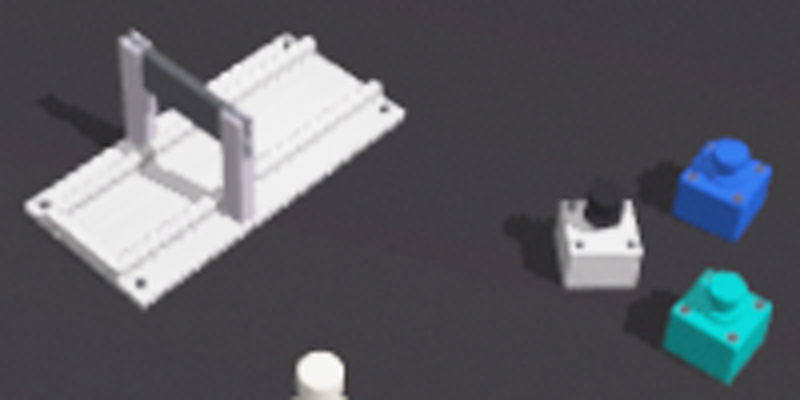

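View pics/c2.png

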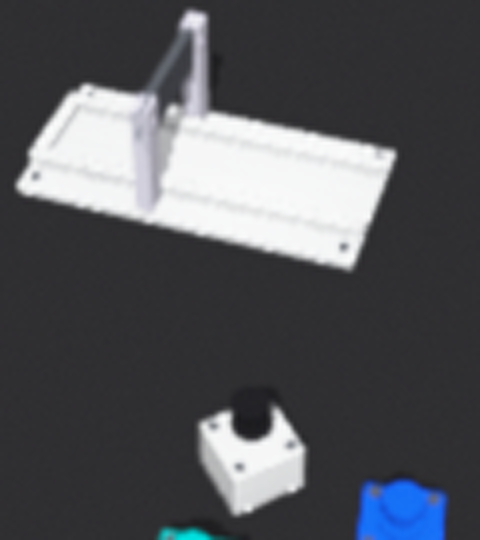

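Both crops agree. The aluminium carrier with its black proud plunger is at c1 (600,240) and c2 (250,450). The gauge plate corners in c1 are (26,207), (147,306), (405,112) and (288,34), and its near end is the right-hand one.

```bash
cat > fit.py <<'E'
from h import *
from scipy.optimize import least_squares
def rz(a): return R.from_euler('z',a,degrees=True).as_matrix()
def s(p): return (np.array(p)+.5)/4-.5+[182,178]
def d(p): return (np.array(p)+.5)/4-.5+[185,165]
def fit(obs,x0):
    C={n:cam(n) for n in("scene","side")}
    f=lambda x:np.concatenate([proj(n,rz(x[2])@L+[x[0],x[1],0],C[n])-p for n,p,L in obs])
    r=least_squares(f,x0,loss='soft_l1'); return r.x,f(r.x).reshape(-1,2).round(2)
if __name__=="__main__":
    h=.065
    g=[("scene",s((26,207)),[.105,-h,.008]),("scene",s((147,306)),[.105,h,.008]),("scene",s((405,112)),[-.165,h,.008]),("scene",s((288,34)),[-.165,-h,.008]),
     ("side",d((84,84)),[.105,-h,.008]),("side",d((17,185)),[.105,h,.008]),("side",d((352,268)),[-.165,h,.004]),("side",d((397,151)),[-.165,-h,.008])]
    c=[px2z("scene",*s((215,170)),.008)]; x,r=fit(g,[c[0][0],c[0][1],0]);print("gauge",x,r.tolist())
    c=px2z("scene",*s((600,230)),.038)
    k=.025;t=.038
    # identify corners by angular order: ground-project
    pts=[("scene",s(p),z) for p,z in[((560,200),t),((633,203),t),((642,250),t),((563,250),t),((568,289),0),((640,287),0)]]+[("side",d(p),z) for p,z in[((199,422),t),((240,475),t),((304,447),t),((240,514),0),((303,486),0)]]
    W=[px2z(n,*p,z) for n,p,z in pts]; print(np.round(W,4).tolist())
    a0=np.degrees(np.arctan2(*(W[2]-W[3])[[1,0]])); c0=np.mean(W[:4],0)
    obs=[]
    for (n,p,z),w in zip(pts,W):
        l=rz(-a0)@(w-c0); obs.append((n,p,[k*np.sign(l[0]),k*np.sign(l[1]),z]))
    x,r=fit(obs,[c0[0],c0[1],a0]);print("carrier",x,r.tolist())
E
python3 fit.py
```

```text
gauge [0.65300901 0.02869856 8.72866519] [[0.04, -0.46], [-0.47, -0.97], [0.43, -0.27], [-0.2, -0.29], [-0.38, 0.65], [-0.24, 0.43], [0.02, -0.1], [-0.55, 0.37]]
[[0.4718, 0.2268, 0.038], [0.4323, 0.2596, 0.038], [0.4589, 0.2951, 0.038], [0.5027, 0.2628, 0.038], [0.4983, 0.269, 0.0], [0.4563, 0.2977, 0.0], [0.4998, 0.2663, 0.038], [0.458, 0.2908, 0.038], [0.4319, 0.2542, 0.038], [0.4575, 0.2923, 0.0], [0.431, 0.2556, 0.0]]
carrier [  0.46485755   0.2604635  145.18033527] [[-0.08, -0.34], [-0.79, -1.45], [0.11, -0.02], [1.79, 0.36], [-0.91, -0.29], [-1.2, -0.17], [-0.02, 0.14], [-1.06, 1.28], [0.67, 0.26], [-0.94, 0.74], [0.58, -0.27]]
```

```bash
cat >> h.py <<'E'
def rot(yaw,lean=0): # lean: tool tips forward along +yaw dir (tool x = forward)
    return R.from_euler('z',yaw,degrees=True)*R.from_euler('y',-lean,degrees=True)*R.from_euler('x',180,degrees=True)
def plan(p,yaw,lean=0):
    s=manip.sense(); T=R.from_euler('xyz',s["tcp_rot"],degrees=True)
    print("t",round(s["time_s"],2),"pos",s["ee_pos"].round(4),"rot",s["tcp_rot"].round(1),"F",s["contact_force"].round(1),"w",round(s["gripper_width"],4))
    d=np.array(p)-s["ee_pos"]
    print("shift now-axes cm",(T.inv().apply(d)*100).round(2),"turn deg",np.degrees((T.inv()*rot(yaw,lean)).as_rotvec()).round(2),"shift in final axes",(rot(yaw,lean).inv().apply(d)*100).round(2))
E
python3 - <<'E'
from fit import *
for n,p in(("blue",(724,182)),("teal",(720,310))): print(n,px2z("scene",*s(p),.038))
print("plunger",px2z("scene",*s((603,186)),.075),px2z("side",*d((252,397)),.075))
for n,u,z in(("beaker",(354,236),0),("bottle",(408,488),0)): print(n,px2z("scene",u[0]*.64,u[1]*.64,z))
plan([.465,.2605,.2],55.2)
E
```

```text
blue [0.36508009 0.28347962 0.038     ]
teal [0.4552472  0.36414084 0.038     ]
plunger [0.46630117 0.25818378 0.075     ] [0.46515798 0.26033586 0.075     ]
beaker [ 0.45893151 -0.27817667  0.        ]
bottle [0.76115794 0.32508942 0.        ]
t 0.15 pos [ 0.2795 -0.5584  0.2446] rot [-179.9   -0.    26.6] F [-0.1 -0.8 -0.7] w 0.0852
shift now-axes cm [ 53.23 -64.94   4.58] turn deg [ -0.09  -0.04 -28.63] shift in final axes [ 77.84 -31.5    4.46]
```

{"api": "apply_moves", "payload": {"motion": "3.1 -3.8 0 0 0 0 0;3.1 -3.8 0 0 0 0 0;3.1 -3.8 0 0 0 0 0;3.1 -3.8 0 0 0 0 0;3.1 -3.8 0 0 0 0 0;3.1 -3.8 0 0 0 0 0;3.1 -3.8 0 0 0 0 0;3.1 -3.8 0 0 0 0 0;3.1 -3.8 0 0 0 0 0;3.1 -3.8 0 0 0 0 0;3.1 -3.8 0 0 0 0 0;3.1 -3.8 0 0 0 0 0"}}

```text
time_s: 1.35
ee_pos: [0.4083, 0.0172, 0.2454]
tcp_rot: [180.0, -0.0, 26.6]
contact_force: [0.5, -0.5, 0.1]
gripper_width: 0.0002
grip_force: 0.0
```

{"api": "apply_moves", "payload": {"motion": "3.1 -3.8 0 0 0 0 0;3.1 -3.8 0 0 0 0 0;3.1 -3.8 0 0 0 0 0;3.1 -3.8 0 0 0 0 0;3.1 -3.8 0 0 0 0 0;0 0 0 0 0 -8.5 0;0 0 0 0 0 -8.5 0;0 0 0 0 0 -8.5 0;0 0 0 0 0 -8.5 0;0 0 0 0 0 -8.5 0;0 0 0 0 0 -8.5 0;0 0 0 0 0 -8.5 0"}}

```text
time_s: 2.55
ee_pos: [0.4617, 0.2545, 0.245]
tcp_rot: [-180.0, 0.0, 86.4]
contact_force: [0.5, -0.5, -0.3]
gripper_width: -0.0003
grip_force: 0.0
```

{"api": "apply_moves", "payload": {"motion": "0 0 0 0 0 -8.5 0;0 0 0 0 0 -8.5 0;0 0 0 0 0 -8.5 0;0 0 0 0 0 -8.5 0;0 0 0 0 0 -8.5 0;0 0 0 0 0 -8.5 0;0 0 0 0 0 -8.5 0;0 0 0 0 0 0 0;0 0 0 0 0 0 0"}}

```text
time_s: 3.45
ee_pos: [0.4618, 0.2545, 0.2452]
tcp_rot: [-180.0, -0.0, 145.4]
contact_force: [0.7, -0.1, 0.3]
gripper_width: -0.0001
grip_force: 0.0
```

Run:
```python
from h import *
plan([.465,.2605,.14],145.2)
C=cam("wrist");im=manip.grab_frame("wrist")[:,:,::-1].copy()
print(C[3]["origin"],C[3]["orientation"])
np.savez("w1.npz",**{k:C[3][k] for k in("mtx","origin","orientation")})
cv2.imwrite("pics/w1.png",cv2.resize(im,(800,600),interpolation=cv2.INTER_CUBIC))
print(proj("wrist",[.465,.2605,.075],C)*800/512)
```

```text
t 3.45 pos [0.4618 0.2545 0.2452] rot [-180.    -0.   145.4] F [ 0.7 -0.1  0.3] w -0.0001
shift now-axes cm [ 0.07  0.68 10.52] turn deg [-0.02 -0.01  0.2 ] shift in final axes [ 0.08  0.67 10.52]
[0.40656788 0.29143791 0.37280473] [-1.52401642e+01  2.95784662e-02  5.53568187e+01]
[417.95738898 272.76697361]
```

View pics/w1.png

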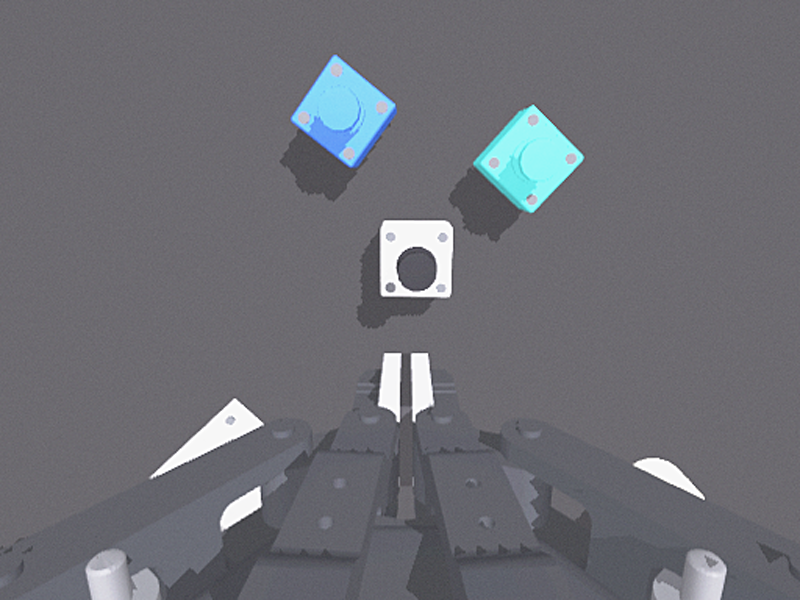

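The wrist view shows blue (343,110), teal (530,160) and the aluminium carrier, with its plunger top at (417,268) and its top-face screws at (390,237), (443,237), (391,287) and (441,287). The carrier is square to the tool.

Run:
```python
from h import *
C=cam("wrist")
q=[px2z("wrist",u*.64,v*.64,.038,C) for u,v in((390,237),(443,237),(391,287),(441,287))]
print(np.mean(q,0),[np.degrees(np.arctan2(*(q[i]-q[j])[[1,0]])) for i,j in((1,0),(3,2),(2,0),(3,1))],np.linalg.norm(q[1]-q[0]),np.linalg.norm(q[2]-q[0]))
for z in(.07,.078): print(px2z("wrist",417*.64,268*.64,z,C))
```

```text
[0.46548975 0.25987526 0.038     ] [np.float64(55.38778750220284), np.float64(55.39045950281156), np.float64(-33.94499381403807), np.float64(-35.73586916547547)] 0.03647879062710577 0.03548059570151483
[0.46314036 0.26123114 0.07      ]
[0.46164603 0.26202859 0.078     ]
```

{"api": "apply_moves", "payload": {"motion": "0 0.6 3.5 0 0 0 0;0 0 3.5 0 0 0 0;0 0 3.5 0 0 0 0;0 0 3.5 0 0 0 0;0 0 1 0 0 0 0;0 0 0.5 0 0 0 0;0 0 0.5 0 0 0 0;0 0 0.4 0 0 0 0;0 0 0.3 0 0 0 0;0 0 0 0 0 0 0"}}

```text
time_s: 4.5
ee_pos: [0.4664, 0.2599, 0.0797]
tcp_rot: [179.9, 0.1, 145.6]
contact_force: [-0.3, -1.0, 3.6]
gripper_width: 0.0003
grip_force: 1.2
```

{"api": "apply_moves", "payload": {"motion": "0 0 0.2 0 0 0 0;0 0 0.2 0 0 0 0;0 0 0.1 0 0 0 0;0 0 0 0 0 0 0;0 0 0 0 0 0 0"}}

```text
time_s: 5.0
ee_pos: [0.4664, 0.2599, 0.0745]
tcp_rot: [179.9, 0.1, 145.6]
contact_force: [0.4, 0.3, 5.4]
gripper_width: 0.0002
grip_force: 2.9
```

{"api": "apply_moves", "payload": {"motion": "0 0 0.1 0 0 0 0;0 0 0.1 0 0 0 0;0 0 0.1 0 0 0 0;0 0 0 0 0 0 0;0 0 0 0 0 0 0"}}

```text
time_s: 5.5
ee_pos: [0.4665, 0.2599, 0.0738]
tcp_rot: [179.8, 0.1, 145.6]
contact_force: [-3.7, -2.4, 23.9]
gripper_width: -0.0002
grip_force: 11.7
```

{"api": "apply_moves", "payload": {"motion": "0 0 -2 0 0 0 0;0 0 -1.8 0 0 0 7.5;0 0 0 0 0 0 7.5;0 0 0 0 0 0 7.5;0 0 0 0 0 0 7.5;0 0 0 0 0 0 7.5;0 0 0 0 0 0 7.5"}}

```text
time_s: 6.2
ee_pos: [0.4649, 0.2594, 0.1075]
tcp_rot: [-179.9, -0.1, 145.6]
contact_force: [0.1, 0.3, 0.1]
gripper_width: 0.0748
grip_force: 0.0
```

Run:
```python
from h import *
plan([.4652,.2602,.024],145.3)
C=cam("wrist");im=manip.grab_frame("wrist")[:,:,::-1].copy()
cv2.imwrite("pics/w2.png",cv2.resize(im,(800,600),interpolation=cv2.INTER_CUBIC))
```

```text
t 6.2 pos [0.4649 0.2594 0.1075] rot [-1.799e+02 -1.000e-01  1.456e+02] F [0.1 0.3 0.1] w 0.0748
shift now-axes cm [0.01 0.1  8.35] turn deg [-0.07 -0.06  0.27] shift in final axes [0.02 0.09 8.35]
```

View pics/w2.png

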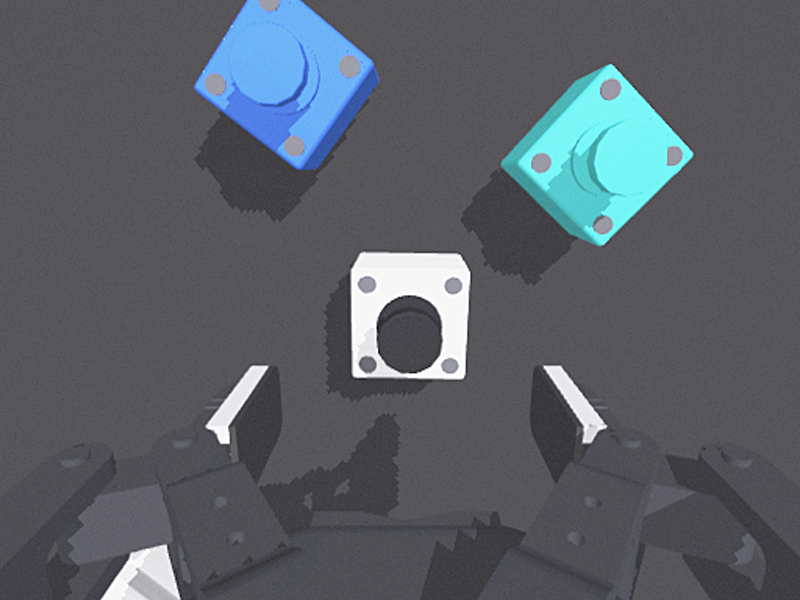

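The carrier is at (410,320) between the open fingers (tips at x 268 and 545). It is centred on the jaws, the plunger is low, and the teal block is clear of the finger. Descending to grasp.

{"api": "apply_moves", "payload": {"motion": "0 0.1 3 0 0 0 7.5;0 0 3 0 0 0 7.5;0 0 1.5 0 0 0 7.5;0 0 0.8 0 0 0 7.5;0 0 0 0 0 0 7.5;0 0 0 0 0 0 4.5;0 0 0 0 0 0 4.5;0 0 0 0 0 0 4.5;0 0 0 0 0 0 4.5;0 0 0 0 0 0 4.5", "force": 50}}

```text
time_s: 7.25
ee_pos: [0.4667, 0.2606, 0.0264]
tcp_rot: [179.9, 0.1, 145.6]
contact_force: [-0.7, 0.3, 6.2]
gripper_width: 0.0491
grip_force: 54.2
```

{"api": "apply_moves", "payload": {"motion": "0 0 -1 0 0 0 4.5;0 0 -3 0 0 0 4.5;0 0 -4 0 0 0 4.5;0 0 -4 0 0 0 4.5;0 0 0 0 0 7.8 4.5;0 0 0 0 0 7.8 4.5;0 0 0 0 0 7.8 4.5;0 0 0 0 0 7.8 4.5;0 0 0 0 0 7.8 4.5;0 0 0 0 0 7.8 4.5;0 0 0 0 0 0 4.5"}}

```text
time_s: 8.35
ee_pos: [0.4652, 0.2601, 0.1453]
tcp_rot: [-179.9, 0.0, 98.8]
contact_force: [0.1, 0.9, -2.5]
gripper_width: 0.0487
grip_force: 53.1
```

Run:
```python
from h import *
plan([.564,.015,.14],98.73)
```

```text
t 8.35 pos [0.4652 0.2601 0.1453] rot [-179.9    0.    98.8] F [ 0.1  0.9 -2.5] w 0.0487
shift now-axes cm [-25.74   6.02   0.53] turn deg [-0.07  0.01  0.06] shift in final axes [-25.73   6.05   0.53]
```

{"api": "apply_moves", "payload": {"motion": "-2 0.5 0 0 0 0 4.5;-4 0.9 0 0 0 0 4.5;-4 0.9 0 0 0 0 4.5;-4 0.9 0 0 0 0 4.5;-4 0.9 0 0 0 0 4.5;-4 0.9 0 0 0 0 4.5;-2.5 0.7 0 0 0 0 4.5;-1.2 0.3 0 0 0 0 4.5;0 0 0 0 0 0 4.5;0 0 0 0 0 0 4.5"}}

```text
time_s: 9.35
ee_pos: [0.5632, 0.0165, 0.1451]
tcp_rot: [-179.9, -0.1, 98.8]
contact_force: [-0.1, 0.1, -2.3]
gripper_width: 0.0492
grip_force: 53.2
```

Run:
```python
from h import *
plan([.564,.015,.034],98.73)
a=manip.grab_frame("scene")[:,:,::-1][150:270,180:310];b=manip.grab_frame("side")[:,:,::-1][120:240,180:310]
f=lambda i:cv2.resize(i,(400,369),interpolation=cv2.INTER_CUBIC)
w=manip.grab_frame("wrist")[:,:,::-1]; 
cv2.imwrite("pics/w3.png",w)
cv2.imwrite("pics/m3.png",np.hstack([f(a),f(b)]))
```

```text
t 9.35 pos [0.5632 0.0165 0.1451] rot [-1.799e+02 -1.000e-01  9.880e+01] F [-0.1  0.1 -2.3] w 0.0492
shift now-axes cm [-0.18  0.08 11.11] turn deg [-0.11 -0.07  0.11] shift in final axes [-0.16  0.06 11.11]
```

View pics/w3.png

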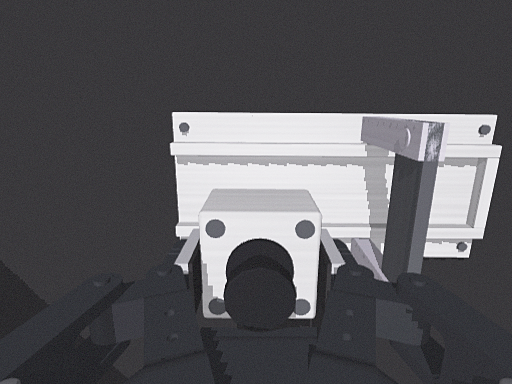

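The wrist view shows the carrier held square over the lane. The plate corners are near-left (173,112), far-left (497,115) and far-right (469,258).

Run:
```python
from h import *
C=cam("wrist"); g=np.array([.653,.0287,0]);A=R.from_euler('z',8.73,degrees=True)
for p,l in(((173,112),[-.165,.065,.008]),((497,115),[.105,.065,.008]),((469,258),[.105,-.065,.008])):
    w=px2z("wrist",*p,.008,C); print(A.inv().apply(w-g).round(4),l)
# carrier in hand, screw pixels -> top centre at z: tcp z .145 -> carrier top
z=.1451-.0264+.038
q=np.mean([px2z("wrist",*p,z,C) for p in((214,229),(305,229),(218,307),(302,307))],0); print(q,A.inv().apply(q-g))
```

```text
[-0.1626  0.062   0.008 ] [-0.165, 0.065, 0.008]
[0.1044 0.0603 0.008 ] [0.105, 0.065, 0.008]
[ 0.1046 -0.0696  0.008 ] [0.105, -0.065, 0.008]
[0.56285022 0.01695485 0.1567    ] [-0.09088801  0.00207371  0.1567    ]
```

{"api": "apply_moves", "payload": {"motion": "-0.4 0 2 0 0 0 4.5;0 0 3 0 0 0 4.5;0 0 2.5 0 0 0 4.5;0 0 0.5 0 0 0 4.5;0 0 0 0 0 0 4.5;0 0 0 0 0 0 4.5"}}

```text
time_s: 10.1
ee_pos: [0.5658, 0.012, 0.0663]
tcp_rot: [179.9, 0.0, 98.8]
contact_force: [-0.6, 0.9, -2.0]
gripper_width: 0.049
grip_force: 53.1
```

Run:
```python
from h import *
plan([.564,.015,.034],98.73)
C=cam("wrist");w=manip.grab_frame("wrist")[:,:,::-1]; 
a=manip.grab_frame("scene")[:,:,::-1][160:260,180:300];b=manip.grab_frame("side")[:,:,::-1][150:250,180:300]
f=lambda i:cv2.resize(i,(400,333),interpolation=cv2.INTER_CUBIC)
cv2.imwrite("pics/w4.png",np.vstack([cv2.resize(w[60:192,:],(800,206+0)),np.hstack([f(a),f(b)])]))
cv2.imwrite("pics/w4r.png",w)
g=np.array([.653,.0287,0]);A=R.from_euler('z',8.73,degrees=True)
for dy in(0,-.004): print([proj("wrist",g+A.apply([x,y+dy,.02]),C).round(1).tolist() for x in(-.165,-.05) for y in(.041,.031,-.031,-.041)])
```

```text
t 10.1 pos [0.5658 0.012  0.0663] rot [179.9   0.   98.8] F [-0.6  0.9 -2. ] w 0.049
shift now-axes cm [ 0.33 -0.13  3.23] turn deg [0.1  0.03 0.1 ] shift in final axes [ 0.33 -0.13  3.23]
[[123.3, 144.5], [125.3, 162.3], [136.6, 261.8], [138.2, 276.3], [330.4, 144.7], [329.4, 162.5], [323.3, 261.9], [322.4, 276.3]]
[[124.1, 151.7], [126.1, 169.3], [137.2, 267.7], [138.9, 282.0], [330.0, 151.9], [328.9, 169.5], [323.0, 267.7], [322.1, 282.0]]
```

View pics/w4r.png

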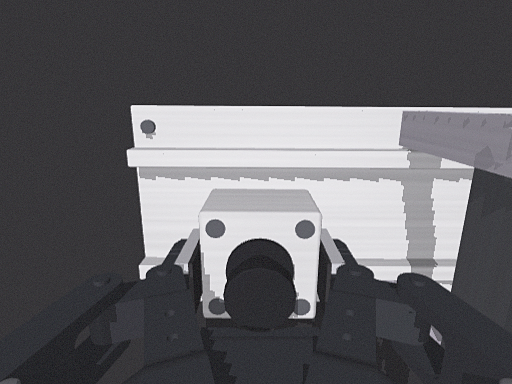

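The left fence top spans rows 150–167 in the wrist view, so the gauge lies about 2.5 mm to −y of my fit. The carrier is centred on that within about 1 mm, so I am lowering it.

{"api": "apply_moves", "payload": {"motion": "0.1 0 0.8 0 0 0 4.5;0 0 0.8 0 0 0 4.5;0 0 0.6 0 0 0 4.5;0 0 0.4 0 0 0 4.5;0 0 0.3 0 0 0 4.5;0 0 0.2 0 0 0 4.5;0 0 0 0 0 0 4.5"}}

```text
time_s: 10.95
ee_pos: [0.565, 0.0125, 0.0345]
tcp_rot: [180.0, 0.0, 98.8]
contact_force: [0.7, -0.2, -1.1]
gripper_width: 0.0489
grip_force: 53.2
```

{"api": "apply_moves", "payload": {"motion": "0 0 0.1 0 0 0 4.5;0 0 0.1 0 0 0 4.5;0 0 0 0 0 0 4.5"}}

```text
time_s: 11.25
ee_pos: [0.565, 0.0125, 0.0344]
tcp_rot: [180.0, 0.0, 98.8]
contact_force: [-2.7, 0.9, 13.1]
gripper_width: 0.0493
grip_force: 55.0
```

Seated on the lane floor (TCP z 0.0344 gives an underside at 0.008). Releasing and rising.

{"api": "apply_moves", "payload": {"motion": "0 0 -0.1 0 0 0 4.5;0 0 0 0 0 0 7.5;0 0 0 0 0 0 7.5;0 0 0 0 0 0 7.5;0 0 0 0 0 0 7.5;0 0 0 0 0 0 7.5;0 0 -2 0 0 0 7.5;0 0 -4 0 0 0 7.5;0 0 -4 0 0 0 7.5;0 0 0 0 0 0 7.5"}}

```text
time_s: 12.25
ee_pos: [0.5686, 0.012, 0.1383]
tcp_rot: [179.4, 0.2, 98.8]
contact_force: [0.2, -0.2, -0.1]
gripper_width: 0.0753
grip_force: 0.0
```

Run:
```python
from h import *
a=manip.grab_frame("scene")[:,:,::-1][160:260,180:300];b=manip.grab_frame("side")[:,:,::-1][150:250,180:300];w=manip.grab_frame("wrist")[:,:,::-1][50:384]
f=lambda i:cv2.resize(i,(400,333),interpolation=cv2.INTER_CUBIC)
cv2.imwrite("pics/w5.png",np.vstack([np.hstack([f(a),f(b)]),np.hstack([cv2.resize(w,(400,261)),np.zeros((261,400,3),np.uint8)])]))
```

```text
(no output)
```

View pics/w5.png

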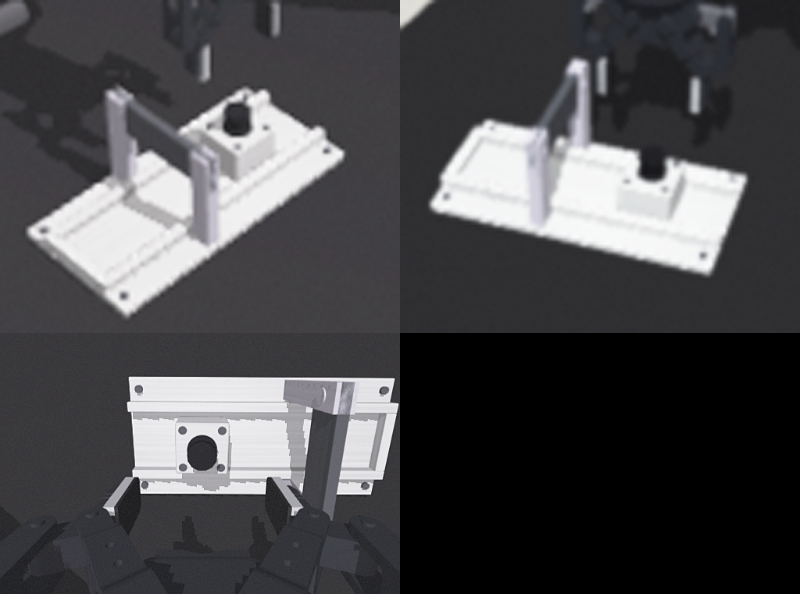

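The carrier stands in the lane, centred between the fences, plunger low and fingers clear. Next I back off, turn, close and lean.

{"api": "apply_moves", "payload": {"motion": "0 -4 0 0 0 0 7.5;0 -4 0 0 0 0 3;0 -1 0 0 0 8.2 0;0 0 0 0 0 8.2 0;0 0 0 0 0 8.2 0;0 0 0 0 0 8.2 0;0 0 0 0 0 8.2 0;0 0 0 0 0 8.2 0;0 0 0 0 0 8.2 0;0 0 0 0 0 8.2 0;0 0 0 0 0 8.2 0;0 0 0 0 0 8.2 0"}}

```text
time_s: 13.6
ee_pos: [0.4746, -0.0009, 0.1317]
tcp_rot: [-179.9, 0.2, 16.4]
contact_force: [0.2, -0.5, 0.7]
gripper_width: -0.0
grip_force: 0.0
```

{"api": "apply_moves", "payload": {"motion": "0 0 0 0 0 8 0;0 0 0 0 8 0 0;0 0 0 0 8 0 0;0 0 0 0 8 0 0;0 0 0 0 8 0 0;0 0 0 0 8 0 0;0 0 0 0 8 0 0;0 0 0 0 7 0 0;0 0 0 0 0 0 0;0 0 0 0 0 0 0"}}

```text
time_s: 14.6
ee_pos: [0.4762, 0.03, 0.1297]
tcp_rot: [-173.2, -26.0, 8.7]
contact_force: [-1.3, 0.6, -0.4]
gripper_width: 0.0002
grip_force: 0.0
```

```bash
cat >> h.py <<'E'
G=np.array([.6534,.0259,0]);GA=R.from_euler('z',8.73,degrees=True)
def gp(): print("gauge TCP",GA.inv().apply(manip.sense()["ee_pos"]-G).round(4))
E
python3 - <<'E'
from h import *
gp();plan(G+GA.apply([-.162,0,.034]),8.73,55);print(manip.sense()["joints"].round(1))
E
```

```text
gauge TCP [-0.1745  0.0309  0.1297]
t 14.6 pos [0.4762 0.03   0.1297] rot [-173.2  -26.     8.7] F [-1.3  0.6 -0.4] w 0.0002
shift now-axes cm [-3.07  4.14  8.72] turn deg [-6.62 28.99 -1.7 ] shift in final axes [-7.12  3.09  6.51]
[-21.4  29.4 126.7  77.5  19.1 -15.2]
```

{"api": "apply_moves", "payload": {"motion": "0 0 0 -1.1 2 -0.3 0;0 0 0 -1.1 2 -0.3 0;0 0 0 -1.1 3 -0.3 0;0 0 0 -1.1 3 -0.3 0;0 0 0 -1.1 4 -0.3 0;0 0 0 -1.1 5 -0.3 0;0 0 0 0 5 0 0;0 0 0 0 5 0 0;0 0 0 0 0 0 0;0 0 0 0 0 0 0"}}

```text
time_s: 15.6
ee_pos: [0.5112, 0.0318, 0.1347]
tcp_rot: [-178.6, -52.5, 9.2]
contact_force: [-0.4, -0.4, 0.6]
gripper_width: -0.0
grip_force: 0.0
```

Run:
```python
from h import *
gp();plan(G+GA.apply([-.162,0,.034]),8.73,55);print(manip.sense()["joints"].round(1))
```

```text
gauge TCP [-0.1396  0.0274  0.1347]
t 15.6 pos [0.5112 0.0318 0.1347] rot [-178.6  -52.5    9.2] F [-0.4 -0.4  0.6] w -0.0
shift now-axes cm [-9.37  2.82  4.26] turn deg [-1.81  2.47  0.26] shift in final axes [-9.53  2.74  3.94]
[-24.6  45.6 139.9 146.6  57.  -92.7]
```

```bash
cat > ik.py <<'E'
from h import *
D=[([-73.6553,30.2797,82.1566],[.2794,-.5583,.2443],[-179.875,-.022,26.573]),([-21.4,29.4,126.7],[.4762,.03,.1297],[-173.2,-26,8.7]),([-24.6,45.6,139.9],[.5112,.0318,.1347],[-178.6,-52.5,9.2])]
A=[];b=[]
for j,p,r in D:
    ax=R.from_euler('xyz',r,degrees=True).as_matrix()[:,2];j=np.radians(j);u=np.array([np.cos(j[0]),np.sin(j[0]),0]);t=j[1]+j[2]
    p=np.array(p); A+=[[np.sin(j[1]),np.sin(t),ax@u,0],[np.cos(j[1]),np.cos(t),ax[2],1]]; b+=[p@u,p[2]]
    v=np.array([-u[1],u[0],0]); print("lat",p@v,ax@v)
s,res,*_=np.linalg.lstsq(np.array(A),np.array(b),rcond=None); L1,L2,L3,H=s; print(s,np.array(A)@s-b)
def feas(gx,z,lean):
    p=G+GA.apply([gx,0,z]); ax=rot(8.73,lean).as_matrix()[:,2]; w=p-L3*ax; r=np.hypot(w[0],w[1]);h=w[2]-H
    c=(r*r+h*h-L1**2-L2**2)/(2*L1*L2); return round(np.degrees(np.arccos(np.clip(c,-1,1))),1)
if __name__=="__main__":
  for z in(.034,.08,.13): print(z,[(l,[feas(x,z,l) for x in(-.16,-.12,-.08,-.06,-.04,-.02,0)]) for l in(0,30,40,45,50,55)])
E
python3 ik.py
```

```text
lat 0.11099410498391907 -9.529725856615898e-06
lat 0.2016859991774503 0.32073868053008625
lat 0.24171644927121388 0.46151000114502455
[0.37331582 0.41670616 0.35224281 0.47855288] [-0.04174735  0.04535843  0.03139913 -0.02125115  0.00258494 -0.02410729]
0.034 [(0, [np.float64(101.0), np.float64(93.4), np.float64(85.3), np.float64(81.0), np.float64(76.5), np.float64(71.7), np.float64(66.7)]), (30, [np.float64(127.6), np.float64(121.6), np.float64(115.3), np.float64(112.1), np.float64(108.8), np.float64(105.3), np.float64(101.8)]), (40, [np.float64(131.9), np.float64(126.5), np.float64(120.8), np.float64(117.8), np.float64(114.7), np.float64(111.6), np.float64(108.3)]), (45, [np.float64(132.8), np.float64(127.8), np.float64(122.4), np.float64(119.5), np.float64(116.6), np.float64(113.6), np.float64(110.5)]), (50, [np.float64(132.9), np.float64(128.2), np.float64(123.1), np.float64(120.4), np.float64(117.7), np.float64(114.8), np.float64(111.8)]), (55, [np.float64(132.0), np.float64(127.8), np.float64(123.1), np.float64(120.5), np.float64(117.9), np.float64(115.2), np.float64(112.3)])]

[... 989 characters left out ...]
 [np.float64(131.8), np.float64(125.5), np.float64(119.0), np.float64(115.6), np.float64(112.2), np.float64(108.7), np.float64(105.2)]), (40, [np.float64(138.2), np.float64(132.3), np.float64(126.1), np.float64(123.0), np.float64(119.8), np.float64(116.5), np.float64(113.1)]), (45, [np.float64(140.4), np.float64(134.7), np.float64(128.8), np.float64(125.7), np.float64(122.6), np.float64(119.4), np.float64(116.2)]), (50, [np.float64(141.7), np.float64(136.3), np.float64(130.7), np.float64(127.7), np.float64(124.7), np.float64(121.6), np.float64(118.5)]), (55, [np.float64(142.1), np.float64(137.1), np.float64(131.7), np.float64(128.9), np.float64(126.0), np.float64(123.1), np.float64(120.0)])]
```

```bash
cat > ik.py <<'E'
from h import *
D=[([-73.6553,30.2797,82.1566],[.2794,-.5583,.2443],[-179.875,-.022,26.573]),([-21.4,29.4,126.7],[.4762,.03,.1297],[-173.2,-26,8.7]),([-24.6,45.6,139.9],[.5112,.0318,.1347],[-178.6,-52.5,9.2])]
L3=.283;off=.111;A=[];b=[]
for j,p,r in D:
    ax=R.from_euler('xyz',r,degrees=True).as_matrix()[:,2];j=np.radians(j);u=np.array([np.cos(j[0]),np.sin(j[0]),0]);t=j[1]+j[2]
    w=np.array(p)-L3*ax; A+=[[np.sin(j[1]),np.sin(t),np.cos(t),0],[np.cos(j[1]),np.cos(t),-np.sin(t),1]]; b+=[w@u,w[2]]
s=np.linalg.lstsq(np.array(A),np.array(b),rcond=None)[0]; L1,L2,e,H=s
if __name__=="__main__": print(s.round(4),(np.array(A)@s-b).round(4))
def feas(gx,z,lean):
    p=G+GA.apply([gx,0,z]); ax=rot(8.73,lean).as_matrix()[:,2]; w=p-L3*ax; r=np.sqrt(w[0]**2+w[1]**2-off**2);h=w[2]-H
    q=np.hypot(L2,e); c=(r*r+h*h-L1**2-q*q)/(2*L1*q); return float(round(np.degrees(np.arccos(np.clip(c,-1,1)))-np.degrees(np.arctan2(e,L2)),1))
if __name__=="__main__":
  for z in(.034,.08,.13): print(z,*[(l,[feas(x,z,l) for x in(-.16,-.12,-.08,-.06,-.04,-.02,0)]) for l in(0,30,40,45,50,55)],sep="\n")
E
python3 ik.py
```

```text
[0.5879 0.3918 0.1143 0.2746] [-0.     -0.0001  0.0002  0.0001 -0.0001  0.    ]
0.034
(0, [109.1, 103.3, 97.4, 94.4, 91.4, 88.3, 85.2])
(30, [129.7, 123.9, 118.1, 115.3, 112.4, 109.5, 106.7])
(40, [135.8, 129.7, 123.8, 121.0, 118.1, 115.2, 112.4])
(45, [138.4, 132.2, 126.3, 123.4, 120.5, 117.7, 114.8])
(50, [140.6, 134.3, 128.3, 125.4, 122.6, 119.7, 116.9])
(55, [142.2, 135.9, 129.9, 127.1, 124.2, 121.4, 118.6])
0.08
(0, [108.2, 102.5, 96.6, 93.7, 90.6, 87.6, 84.4])
(30, [129.2, 123.4, 117.7, 114.9, 112.0, 109.2, 106.3])
(40, [135.8, 129.7, 123.9, 121.0, 118.1, 115.3, 112.4])
(45, [138.8, 132.5, 126.6, 123.7, 120.8, 117.9, 115.1])
(50, [141.6, 135.1, 129.0, 126.1, 123.2, 120.3, 117.4])
(55, [144.0, 137.2, 131.1, 128.1, 125.2, 122.3, 119.4])
0.13
(0, [106.6, 100.9, 95.2, 92.2, 89.2, 86.2, 83.1])
(30, [127.6, 122.0, 116.5, 113.7, 110.9, 108.1, 105.2])
(40, [134.6, 128.7, 123.0, 120.1, 117.3, 114.5, 111.7])
(45, [138.0, 131.8, 126.0, 123.1, 120.3, 117.4, 114.6])
(50, [141.2, 134.8, 128.8, 125.8, 122.9, 120.1, 117.2])
(55, [144.2, 137.4, 131.2, 128.2, 125.3, 122.4, 119.6])
```

Run:
```python
from h import *
plan(G+GA.apply([-.142,0,.12]),8.73,50)
```

```text
t 15.6 pos [0.5112 0.0318 0.1347] rot [-178.6  -52.5    9.2] F [-0.4 -0.4  0.6] w -0.0
shift now-axes cm [-1.33  2.75  0.62] turn deg [-1.8  -2.52  0.34] shift in final axes [-1.28  2.74  0.76]
```

{"api": "apply_moves", "payload": {"motion": "0 0 0 -0.9 -1.3 0.2 0;0 0 0 -0.9 -1.2 0.2 0;-0.3 0.7 0.2 0 0 0 0;-0.3 0.7 0.2 0 0 0 0;-0.3 0.7 0.2 0 0 0 0;-0.3 0.6 0.2 0 0 0 0;0 0 0 0 0 0 0;0 0 0 0 0 0 0"}}

```text
time_s: 16.4
ee_pos: [0.5139, 0.0037, 0.1207]
tcp_rot: [179.9, -50.1, 8.6]
contact_force: [-0.4, -0.3, 0.3]
gripper_width: -0.0002
grip_force: 0.0
```

Run:
```python
from h import *
gp();plan(G+GA.apply([-.142,0,.035]),8.73,50);print(manip.sense()["joints"].round(1))
```

```text
gauge TCP [-0.1413 -0.0008  0.1207]
t 16.4 pos [0.5139 0.0037 0.1207] rot [179.9 -50.1   8.6] F [-0.4 -0.3  0.3] w -0.0002
shift now-axes cm [-6.62 -0.08  5.44] turn deg [ 0.16 -0.13 -0.08] shift in final axes [-6.61 -0.08  5.46]
[-27.1  45.7 138.3 146.2  53.5 -93. ]
```

{"api": "apply_moves", "payload": {"motion": "-1.1 -0.1 0.9 0 0 0 0;-1.1 0 0.9 0 0 0 0;-1.1 0 0.9 0 0 0 0;-1.1 0 0.9 0 0 0 0;-1.1 0 0.9 0 0 0 0;-0.7 0 0.6 0 0 0 0;-0.4 0 0.3 0 0 0 0;0 0 0 0 0 0 0;0 0 0 0 0 0 0"}}

```text
time_s: 17.3
ee_pos: [0.513, 0.0051, 0.0363]
tcp_rot: [179.9, -50.2, 8.7]
contact_force: [-0.9, -0.1, 0.6]
gripper_width: -0.0001
grip_force: 0.0
```

Run:
```python
from h import *
gp();plan(G+GA.apply([-.132,0,.035]),8.73,50);print(manip.sense()["joints"].round(1))
a=manip.grab_frame("scene")[:,:,::-1][130:260,180:330];b=manip.grab_frame("side")[:,:,::-1][110:240,170:320]
f=lambda i:cv2.resize(i,(400,346),interpolation=cv2.INTER_CUBIC)
cv2.imwrite("pics/w6.png",np.hstack([f(a),f(b)]))
```

```text
gauge TCP [-0.1419  0.0008  0.0363]
t 17.3 pos [0.513  0.0051 0.0363] rot [179.9 -50.2   8.7] F [-0.9 -0.1  0.6] w -0.0001
shift now-axes cm [0.53 0.08 0.84] turn deg [ 0.13 -0.19 -0.01] shift in final axes [0.54 0.08 0.84]
[ -27.    62.7  137.8  151.1   67.6 -102.8]
```

View pics/w6.png

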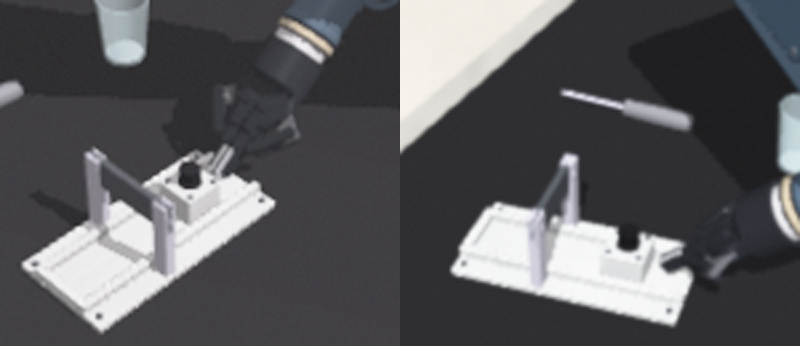

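The fingertips are behind the carrier, and the carrier is upright and centred in front of the bar. Pushing along the lane now.

{"api": "apply_moves", "payload": {"motion": "0.32 0 0.38 0 0 0 0;0.45 0.1 0.54 0 0 0 0;0.58 0 0.69 0 0 0 0;0.58 0 0.69 0 0 0 0;0.58 0 0.69 0 0 0 0;0.58 0 0.69 0 0 0 0;0.58 0 0.69 0 0 0 0;0.58 0 0.69 0 0 0 0;0.45 0 0.54 0 0 0 0;0.32 0 0.38 0 0 0 0;0 0 0 0 0 0 0"}}

```text
time_s: 18.5
ee_pos: [0.5915, 0.0158, 0.0367]
tcp_rot: [179.8, -50.3, 8.8]
contact_force: [-0.2, 0.5, 0.1]
gripper_width: 0.0001
grip_force: 0.0
```

Run:
```python
from h import *
gp();plan(G+GA.apply([0,0,.035]),8.73,50);print(manip.sense()["joints"].round(1))
C=cam("scene");S=cam("side")
a=manip.grab_frame("scene")[:,:,::-1][140:260,180:300];b=manip.grab_frame("side")[:,:,::-1][130:250,180:300]
f=lambda i:cv2.resize(i,(400,400),interpolation=cv2.INTER_CUBIC)
cv2.imwrite("pics/w7.png",np.hstack([f(a),f(b)]))
```

```text
gauge TCP [-0.0627 -0.0006  0.0367]
t 18.5 pos [0.5915 0.0158 0.0367] rot [179.8 -50.3   8.8] F [-0.2  0.5  0.1] w 0.0001
shift now-axes cm [ 3.87 -0.07  4.93] turn deg [ 0.15 -0.31  0.05] shift in final axes [ 3.9  -0.06  4.91]
[-19.6  55.7 126.  152.5  51.8 -91.2]
```

View pics/w7.png

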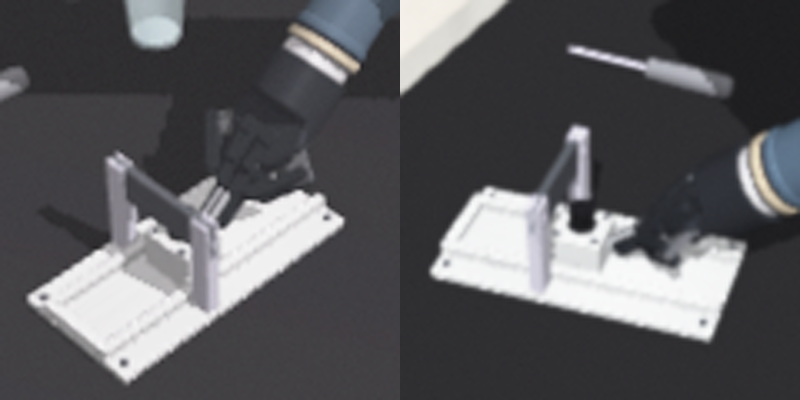

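I have now viewed 11 pictures, one over the limit of 10, so I will work by numbers from here. In the last one the carrier is upright, with its front at the bar and its plunger just before it, at side (582,215).

{"api": "apply_moves", "payload": {"motion": "0.26 0 0.31 0 0 0 0;0.45 0 0.54 0 0 0 0;0.45 0 0.54 0 0 0 0;0.45 0 0.54 0 0 0 0;0.45 0 0.54 0 0 0 0;0.32 0 0.38 0 0 0 0;0.26 0 0.31 0 0 0 0;0 0 0 0 0 0 0"}}

```text
time_s: 19.4
ee_pos: [0.6321, 0.022, 0.0367]
tcp_rot: [179.8, -50.3, 8.8]
contact_force: [0.6, 0.7, -0.0]
gripper_width: 0.0
grip_force: 0.0
```

Run:
```python
from h import *
gp();plan(G+GA.apply([.002,0,.0355]),8.73,50);print(manip.sense()["joints"].round(1))
```

```text
gauge TCP [-0.0216 -0.0007  0.0367]
t 19.4 pos [0.6321 0.022  0.0367] rot [179.8 -50.3   8.8] F [ 0.6  0.7 -0. ] w 0.0
shift now-axes cm [ 1.42 -0.07  1.89] turn deg [ 0.14 -0.29  0.04] shift in final axes [ 1.43 -0.07  1.89]
[-16.9  54.2 120.1 152.3  45.2 -86.7]
```

{"api": "apply_moves", "payload": {"motion": "0.26 -0.05 0.31 0 0 0 0;0.32 0 0.38 0 0 0 0;0.32 0 0.38 0 0 0 0;0.32 0 0.42 0 0 0 0;0.22 0 0.28 0 0 0 0;0.1 0 0.13 0 0 0 0;0 0 0 0 0 0 0"}}

```text
time_s: 20.1
ee_pos: [0.6558, 0.0261, 0.036]
tcp_rot: [179.8, -50.2, 8.8]
contact_force: [-0.4, -0.2, -0.1]
gripper_width: -0.0001
grip_force: 0.0
```

```bash
cat > loc.py <<'E'
from h import *
# black plunger located by colour near expected place, in both fixed cameras; triangulate at z=.068
gp();print(manip.sense()["contact_force"].round(1))
for n in("scene","side"):
    im=manip.grab_frame(n);C=cam(n);best=[]
    cv2.imwrite(f"pics/L_{n}_{int(manip.sense()['time_s']*100)}.png",im[:,:,::-1])
    for x in np.arange(.0,.08,.002):
        # synthetic score: plunger top disc dark, carrier top ring bright
        th=np.linspace(0,2*np.pi,24,endpoint=False)
        smp=lambda r,z:np.mean([im[int(round(v)),int(round(u))].mean() for u,v in (proj(n,G+GA.apply([x+r*np.cos(t),r*np.sin(t),z]),C) for t in th)])
        best.append((smp(.022,.046)-smp(.008,.068),x))
    print(n,[(float(round(x,3)),int(s)) for s,x in sorted(best)[::-1][:4]])
E
python3 loc.py
```

```text
gauge TCP [ 0.0024 -0.0002  0.036 ]
[-0.4 -0.2 -0.1]
scene [(0.044, 131), (0.046, 130), (0.042, 117), (0.048, 109)]
side [(0.044, 153), (0.042, 146), (0.046, 146), (0.04, 142)]
```

Both cameras put the plunger at 45 mm past the bar, so the carrier is beyond it. Withdrawing the way I came.

{"api": "apply_moves", "payload": {"motion": "-0.32 0 -0.38 0 0 0 0;-0.64 0 -0.77 0 0 0 0;-0.96 0 -1.15 0 0 0 0;-0.96 0 -1.15 0 0 0 0;-0.96 0 -1.15 0 0 0 0;-0.96 0 -1.15 0 0 0 0;-0.96 0 -1.15 0 0 0 0;-0.64 0 -0.77 0 0 0 0;-0.32 0 -0.38 0 0 0 0;0 0 0 0 0 0 0;0 0 0 0 0 0 0"}}

```text
time_s: 21.3
ee_pos: [0.5519, 0.0101, 0.0358]
tcp_rot: [179.9, -50.2, 8.7]
contact_force: [0.2, 0.8, -0.5]
gripper_width: 0.0
grip_force: 0.0
```

```bash
python3 loc.py
python3 - <<'E'
from h import *
# lateral check
for n in("scene","side"):
    im=manip.grab_frame(n);C=cam(n);b=[]
    th=np.linspace(0,2*np.pi,24,endpoint=False)
    for x in np.arange(.03,.06,.002):
        for y in np.arange(-.012,.013,.002):
            s=lambda r,z:np.mean([im[int(round(v)),int(round(u))].mean() for u,v in (proj(n,G+GA.apply([x+r*np.cos(t),y+r*np.sin(t),z]),C) for t in th)])
            b.append((s(.022,.046)-s(.008,.068),x,y))
    b=np.array(sorted(b)[::-1][:8]);print(n,b[:,1:].mean(0).round(4))
E
```

```text
gauge TCP [-0.1027 -0.0002  0.0358]
[ 0.2  0.8 -0.5]
scene [(0.044, 131), (0.046, 130), (0.042, 118), (0.048, 109)]
side [(0.044, 153), (0.042, 146), (0.046, 145), (0.04, 142)]
scene [0.046  0.0042]
side [0.042  0.0042]
```

```bash
python3 -c "
from cell import manip
print(manip.hand_in())"
```

```text
the job is handed in; nothing more can be done
None
```

The job is handed in at about 21 s of robot time, result not reported: plunger pressed to its hard stop, carrier standing in the lane about 44 mm past the bar (measured in both fixed cameras) and the arm withdrawn, but I viewed 11 pictures, one over the limit of 10.

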